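Stow the stamp blocks and snap the toolbox shut

ROBOT

A 6-joint arm with a two-finger parallel gripper is mounted at the origin on the work surface. World frame = base frame: x ahead of the robot, y to its left, z up, the work surface at z = 0. Lengths are in mm, angles in rad, forces in N, time in s.
With the tool pointing down it reaches from about 400 to 925 mm from the base axis. Payload 12.5 kg.
Tool frame: the origin (TCP) lies midway between the tips of the shut fingers; the grasp point (between the pads) lies 19 mm behind it; z points along the fingers, y is the line along which they close (so a half turn about z gives the same grasp; the last joint's range is limited). The gripper opens to 95 mm and grips with 3 to 60 N. Pads are 20 mm wide; open, the fingers measure 119 mm over their backs; the gripper's body (75 mm by 180 mm) begins 59 mm behind the grasp point.
Start: joints at [-1.314, 0.491, 1.559, -0, 1.092, -0.106], TCP at [221.832, -584.326, 214.661] pointing down, gripper open.
Joint ranges: [-3.1, 3.1], [-0.84, 2.19], [0.05, 2.79], [-1.13, 4.28], [0.06, 2.93], [-2.69, 2.69]. Speed limits (rad/s): [2.22, 2.22, 2.79, 3.14, 3.14, 3.14].

INTERFACE

Orientations are given as [roll, pitch, yaw] about the fixed x, y, z axes, in that order (R = Rz(yaw) Ry(pitch) Rx(roll)).
In Python, from cell import readout, eyes, env gives the robot as it stands.
- The arm moves only by the tool move_arm, never from a script. Its argument "plan" is a list of rows, each a list of 3 entries, a list of its own where there are three numbers: the turn, a rotation vector about the tool's x, y, z in degrees, then the shift along the tool's x, y, z in m, then the gripper command: -1 is shut, 1 is fully open, values between are in proportion. In form: [[[ax, ay, az], [x, y, z], jaw], ...]. A call has 1 to 5 rows; each row is the pose to reach, as a shift and turn from the pose commanded when the call began, along the tool's axes at that moment; what a row does not reach only later rows make up. A row lasts 1/8 s, in which the tool goes at most 62.5 mm and 10.7 degrees, less where a joint would pass 70% of its speed; a pose out of reach is approached as far as the arm can. A call with a gripper value outside its range is refused whole. The fingers move at their own pace and stop on an object; the grip force is fixed at half the most. Time passes only in rows, so rows that repeat a pose let the fingers close. It gives the time, the measured TCP pose, the force, the opening and the grip force at its end, in the units of the state.
- readout.state(): the state, without advancing time (a new reading comes with each control period).
- eyes.read_camera(name): name is "side" or "top"; returns a dict with "img" (384x512x3 uint8, red, green, blue), "K" (3x3 intrinsics, pixels), "dist" ([k1, k2, p1, p2, k3] as OpenCV has them; the pictures are not rectified), "extrinsics" (4x4, takes a point from camera to world coordinates). Camera axes: x right, y up, looking along -z (the intrinsics and any distortion apply to the point x, -y, -z); pixel columns grow to the right and rows downward; lengths in mm; the calibration is good to about 2 mm. A picture is of the moment at which its call begins. There is no depth.
- env.job_done(): hands the job in; it is judged then, once.
Trained networks look in a picture, given as the dict that the camera call returned (one of the last four; its "shot" number tells which), for a name from the list of things; names that differ only in an ending like _2 or _b are one class to them, and where a whole thing is asked for, a point or a joint stands for the part that bears it (a point fixed in the world has none). Each returns a list of dicts, best first, with "score" (0 to 1); they miss things now and then, are a little off and sometimes report something else, mostly with a low value. They report only what shows in the picture. A call takes as long as a camera call.
- eyes.cut_out(picture, name): "mask" (384x512 bool, what is visible of it) and "uv" ([column, row] in pixels, amid what is visible of it).
The state is a dict: "t": time; "joints": joint angles; "qvel": joint speeds; "tau": joint torques, N m; "eef_pos": TCP position; "tcp_rot": TCP orientation; "ft_force": force on the tool from outside, world axes, zero at the start; "moment": the same for the moment, N m; "opening": opening from 0.0 (shut) to 1.0 (fully open); "grip_force": force on a finger pad.
Only numpy, scipy, OpenCV 4.12 (cv2) and the standard library are available. Lean on these libraries where they do the work, as an engineer would, in place of code of your own. Each camera call takes 0.05 s, during which the arm holds its last target. There are 200 camera calls.

TASK

Tip all four stamp blocks out of the scoop tray into the open teal toolbox and stand the empty tray upright on the table again. Swing the toolbox lid over and press it fully shut until the spring catch has snapped home over it, without slamming it or leaning on it hard (stay well under 60 N), and leave the watercolour box, ink bottle, sanding block and brush pot where they are.

Things in the scene. Friction and masses are not known exactly. Their poses are not given: they have to be found in the camera images.
- toolbox: teal open-topped toolbox, fixed to the table, 160 (own x) x 240 (own y) x 110 high, walls 5 thick, floor 5; origin: centre of its underside; own z up; own -x is its front (towards the robot), where a black catch housing sticks out 37 at 70 to 110 height over the middle 50; the lid is hinged on its rear (+x) top edge
- lid (a joint): angle in rad of the teal lid: 0 shut, 1.57 upright, more leans back; stiff hinge, stays where left; 160 x 240, 21 thick, 0.3 kg; hinge along the toolbox's y, 80 behind its centre, 110.5 high. A striker bar under its front edge meets the spring catch when still about 17 above shut; 10 to 15 N more at that edge drives it past, then the catch snaps back over it
- catch (a joint): travel in m of the orange spring bolt on the toolbox front: 0 at rest (before the lid arrives, or snapped home over the striker), up to 0.007 while the striker pushes it aside
- lid_edge (a point): middle of the lid's free edge on its outer face (160 from the hinge line, 21 out of it); turns with the lid
- lid_press (a point): place on the lid's outer face to press it, 25 from the free edge; a folded black handle 7 high lies across the lid's middle, from 47 to 63 behind this point towards the hinge; point z is the lid's outward normal, point x points to the hinge
- lid_hinge (a point): middle of the lid's hinge line
- tray: wooden scoop tray, loose, 0.22 kg; floor 130 (own x) x 100 (own y), 4 thick, side walls and back wall 5 thick, 22 high; open at the +x end (no lip); origin: centre of the underside of the floor; own z up. Behind its back wall, joined by a neck 30 wide and 10 high, stands a grip board 12 thick (x), 60 wide (y), 60 high, centred at x = -120
- tray_handle (a point): grip point on the tray's grip board, 42 over the tray's underside, on the board's centre plane; pinch across own x
- tray_lip (a point): middle of the tray's open pouring edge, on its floor's upper face
- block_red: red square stamp block 26 x 26 x 20, 20 g, in the tray at first; origin: centre of its underside
- block_blue: blue round stamp block, 28 diameter, 20 high; origin: centre of its underside
- block_yellow: yellow round stamp block, 28 diameter, 20 high; origin: centre of its underside
- block_wood: dark wood square stamp block 26 x 26 x 20; origin: centre of its underside
- paintbox: flat black watercolour box with six colour pans, 190 x 85 x 18, loose; not part of the job; origin: centre of its underside
- ink: small ink bottle with black cap, 32 diameter, 60 tall, loose; not part of the job; origin: centre of its underside
- sander: cork sanding block 50 x 70 x 28, loose; not part of the job; origin: centre of its underside
- brushpot: white pot with brushes, 80 diameter, 200 tall over the brushes, loose; not part of the job; origin: centre of its underside

How it is judged:
By the outcome, as a careful person would: the job done as asked, in the order asked, and still so for the second after the job is handed in, with the robot touching nothing.
It also fails if it takes over 72 s, if anything falls off the work surface, if the arm or the gripper's body presses on something with over 40 N, if the wrist force passes 120 N, or if a joint passes its speed limit or range.

## Working session

There is one attempt and no reset: what is moved stays moved. The work goes in short steps, Python scripts to look and compute and a tool call to move; the robot and the scene stay as the last step left them, time stands still between calls to the robot, and variables do not carry over. Pictures are saved under pics/ and viewed, at most 10 in all, crops included, and the job is handed in when it is done.

Besides the shell and the picture viewer there is one more tool, called after "Request:" by a JSON object that holds its "api" and its "payload". move_arm: Moves the arm, as the interface text tells. Its arguments: {"type":"object","properties":{"plan":{"type":"array","items":{"type":"array"}}},"required":["plan"]}

```bash
ls; mkdir -p pics; cat > h.py <<'E'
import numpy as np, cv2
from cell import readout, eyes, env
from scipy.spatial.transform import Rotation as R
def ray(p,uv):
    q=cv2.undistortPoints(np.array([[uv]],float),p["K"],np.array(p["dist"]))[0,0]
    E=np.array(p["extrinsics"]);d=E[:3,:3]@np.array([q[0],-q[1],-1.]);return E[:3,3],d
def atz(p,uv,z):
    o,d=ray(p,uv);return o+d*(z-o[2])/d[2]
def proj(p,X):
    E=np.array(p["extrinsics"]);c=(np.atleast_2d(X)-E[:3,3])@E[:3,:3]
    c=c*[1,-1,-1];return cv2.projectPoints(c,np.zeros(3),np.zeros(3),p["K"],np.array(p["dist"]))[0][:,0]
def save(p,n):cv2.imwrite("pics/"+n,cv2.resize(p["img"][:,:,::-1],(800,600),interpolation=cv2.INTER_CUBIC))
E
python3 - <<'E'
from h import *
for n in("top","side"):
    p=eyes.read_camera(n);save(p,n+"0.png");print(n,np.round(p["extrinsics"],3).tolist(),p["K"][0][0])
    for k in["toolbox","lid","tray","tray_handle","block_red","block_blue","paintbox","ink","sander","brushpot"]:
        for r in eyes.cut_out(p,k)[:1]:
            c=cv2.findContours(r["mask"].astype(np.uint8),0,2)[0];c=max(c,key=cv2.contourArea)
            print(k,round(r["score"],2),np.round(r["uv"]),np.round(atz(p,r["uv"],0)),[np.round(x) .tolist() for x in cv2.minAreaRect(c)[:2]],cv2.minAreaRect(c)[2])
print(readout.state())
E
```

```text
pics
top [[0.009, 0.997, -0.078, 455.968], [-1.0, 0.008, -0.014, 24.469], [-0.014, 0.078, 0.997, 1079.54], [0.0, 0.0, 0.0, 1.0]] 405.49130740026675
toolbox 0.82 [289. 155.] [643. -40.   0.] [[292.0, 162.0], [121.0, 116.0]] 86.18592071533203
lid 0.83 [286. 118.] [743. -31.   0.] [[289.0, 122.0], [41.0, 118.0]] 85.03025817871094
tray 0.7 [393. 199.] [ 527. -316.    0.] [[393.0, 205.0], [74.0, 40.0]] 88.31531524658203
tray_handle 0.6 [391. 195.] [ 537. -312.    0.] [[394.0, 203.0], [73.0, 41.0]] 86.98721313476562
block_red 0.67 [397. 192.] [ 546. -327.    0.] [[400.0, 192.0], [10.0, 11.0]] 90.0
block_blue 0.39 [174. 211.] [489. 267.   0.] [[172.0, 214.0], [73.0, 33.0]] 90.0
paintbox 0.75 [173. 211.] [491. 270.   0.] [[173.0, 214.0], [72.0, 32.0]] 90.0
sander 0.92 [359. 133.] [ 705. -227.    0.] [[360.0, 133.0], [21.0, 28.0]] 68.19859313964844
brushpot 0.7 [120. 138.] [688. 420.   0.] [[113.0, 134.0], [59.0, 32.0]] 19.653823852539062
side [[-0.78, 0.396, -0.484, 44.995], [-0.625, -0.499, 0.6, 652.053], [-0.004, 0.771, 0.637, 761.518], [0.0, 0.0, 0.0, 1.0]] 400.4091116607486
toolbox 0.82 
[... 746 characters left out ...]
54.0], [80.0, 35.0]] 69.775146484375
{'t': 1.1, 'joints': array([-1.31361720e+00,  4.90905043e-01,  1.55887924e+00,  2.19662206e-06,
        1.09169339e+00, -1.05597739e-01]), 'qvel': array([ 0.00186998,  0.00049496,  0.0002465 ,  0.00150752, -0.00060668,
        0.00031221]), 'tau': array([ 1.71786363e-03, -6.12474346e+01, -2.58430624e+01,  6.93757343e-02,
        4.46076260e-02, -1.62496235e-05]), 'eef_pos': array([ 221.82548366, -584.34197923,  214.66496949]), 'tcp_rot': array([3.14147811e+00, 1.01802262e-05, 3.62775849e-01]), 'ft_force': array([-0.14440642, -0.71895482, -0.61074897]), 'moment': array([0.01379181, 0.03128322, 0.00647792]), 'grip_force': 0.0, 'opening': 0.9959407913123789}
```

View pics/top0.png

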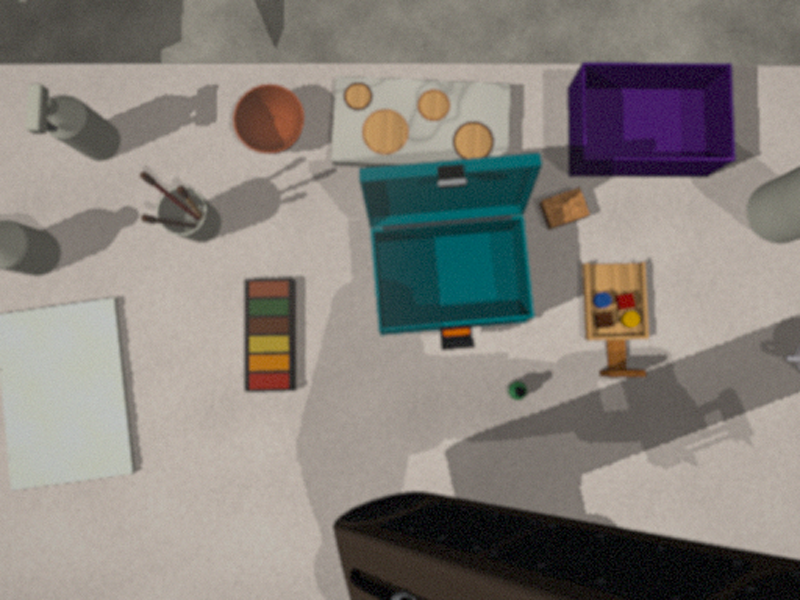

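View pics/side0.png

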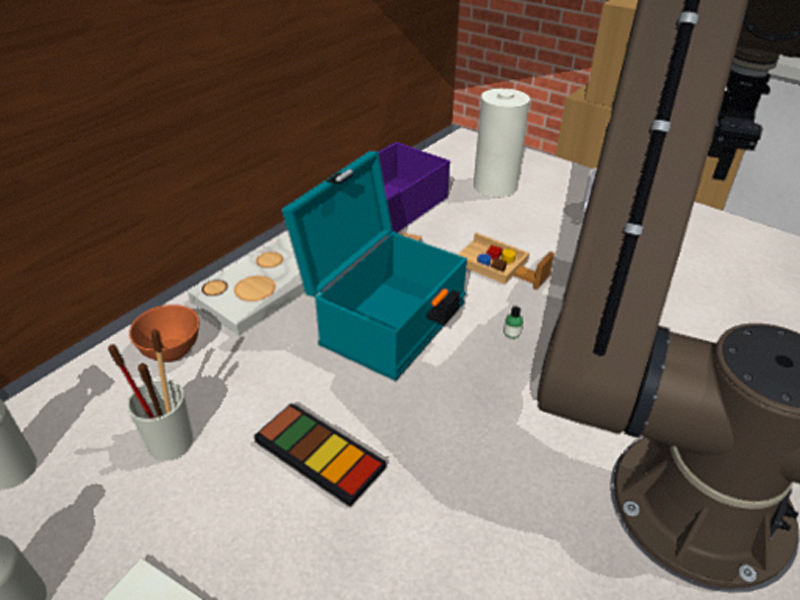

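The toolbox (rim about 372–532 × 218–333 in the top view) stands with its lid open and leaning back. The tray is at (617,300), open end facing away from the robot, with its grip board at (622,373). The ink bottle is at (517,389), clear of the toolbox front. Next I'll fit the poses.

```bash
cat > fit.py <<'E'
from h import *
from scipy.optimize import least_squares
def fit(obs,x0):
    # obs: list of (pic, fn(params)->point, uv800)
    f=lambda q:np.concatenate([(proj(p,g(q))[0]-(np.array(uv)*.64)) for p,g,uv in obs])
    r=least_squares(f,x0,loss="soft_l1",x_scale=[10,10,.1,.1][:len(x0)]);return r.x,np.round(f(r.x).reshape(-1,2),1).tolist()
def pt(x,y,z):
    return lambda q:np.array([q[0]+x*np.cos(q[2])-y*np.sin(q[2]),q[1]+x*np.sin(q[2])+y*np.cos(q[2]),z])
def lid(u,y,n): # u from hinge to edge, n outward
    return lambda q:pt(80-u*np.cos(q[3])+n*np.sin(q[3]),y,110.5+u*np.sin(q[3])+n*np.cos(q[3]))(q)
E
python3 - <<'E'
from fit import *
t=eyes.read_camera("top");s=eyes.read_camera("side")
B=[(t,pt(-80,120,110),(381,333)),(t,pt(-80,-120,110),(532,320)),(s,pt(-80,120,110),(400,328)),(s,pt(-80,-120,110),(466,262)),(s,pt(-80,120,0),(397,378)),(s,pt(80,120,110),(318,300)),
(t,lid(160,120,0),(360,170)),(t,lid(160,-120,0),(541,155)),(s,lid(160,120,0),(285,208)),(s,lid(160,-120,0),(377,152))]
print(fit(B,[640,-40,0,1.7]))
T=[(t,pt(-65,50,22),(588,340)),(t,pt(-65,-50,22),(648,340)),(t,pt(65,50,22),(585,263)),(t,pt(65,-50,22),(650,263)),(t,pt(-126,30,60),(600,374)),(t,pt(-126,-30,60),(645,376)),
(s,pt(-120,-30,60),(553,254)),(s,pt(-65,50,22),(496,280)),(s,pt(65,50,0),(460,258))]
print(fit(T,[530,-320,0]))
p=t;print("ink",atz(t,np.array([517,389])*.64,60),"sander",atz(t,np.array([566,207])*.64,28))
E
```

```text
(array([ 5.73196806e+02, -3.57833490e+01,  9.73934481e-02,  1.88850972e+00]), [[-0.5, 0.6], [2.9, -0.1], [-1.4, 2.2], [1.6, -3.5], [0.1, 1.6], [-1.1, -2.3], [0.3, 1.1], [0.7, 0.2], [-0.8, 0.4], [-4.0, -1.0]])
(array([ 5.42804132e+02, -3.16036992e+02, -3.08341775e-02]), [[-0.4, -1.0], [-0.3, 0.5], [2.3, -1.3], [-1.1, 0.1], [3.7, 1.8], [-1.0, 1.4], [-1.0, -1.6], [5.0, -3.4], [-6.7, 0.6]])
ink [ 397.20063309 -140.70596467   60.        ] sander [ 699.66559694 -229.7443716    28.        ]
```

```bash
cat > ov.py <<'E'
from fit import *
def overlay(p,c,polys,f=3.2):
    x0,y0,w,h=c
    im=cv2.resize(p["img"][y0:y0+h,x0:x0+w,::-1],None,fx=f,fy=f,interpolation=cv2.INTER_CUBIC)
    for P,col in polys:
        u=((proj(p,P)+.5-[x0,y0])*f-.5).round().astype(int)
        cv2.polylines(im,[u],True,col,1)
    return im
def boxpolys(q):
    c=[(-80,120),(-80,-120),(80,-120),(80,120)];s=[(-1,1),(-1,-1),(1,-1),(1,1)]
    return [(np.array([pt(*k,110)(q) for k in c]),(255,255,255)),(np.array([pt(*k,0)(q) for k in c]),(200,200,255)),
      (np.array([lid(u,y,0)(q) for u,y in((0,120),(160,120),(160,-120),(0,-120))]),(0,255,255)),(np.array([lid(u,y,21)(q) for u,y in((0,120),(160,120),(160,-120),(0,-120))]),(0,128,255))]
def traypolys(q):
    return [(np.array([pt(x,y,22)(q) for x,y in((-65,50),(-65,-50),(65,-50),(65,50))]),(255,255,255)),
    (np.array([pt(x,y,0)(q) for x,y in((-65,50),(-65,-50),(65,-50),(65,50))]),(255,0,255)),
    (np.array([pt(x,y,60)(q) for x,y in((-126,30),(-126,-30),(-114,-30),(-114,30))]),(0,255,255))]
E
python3 - <<'E'
from ov import *
t=eyes.read_camera("top");s=eyes.read_camera("side")
P=boxpolys([573.2,-35.8,.0974,1.8885])+traypolys([542.8,-316,-.0308])
a=overlay(t,(225,90,200,170),P,3);b=overlay(s,(175,85,190,165),P,3)
im=np.zeros((510,1170,3),np.uint8);im[:a.shape[0],:600]=a;im[:b.shape[0],600:600+b.shape[1]]=b
cv2.imwrite("pics/ov1.png",a);cv2.imwrite("pics/ov2.png",b)
E
```

```text
(no output)
```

View pics/ov1.png

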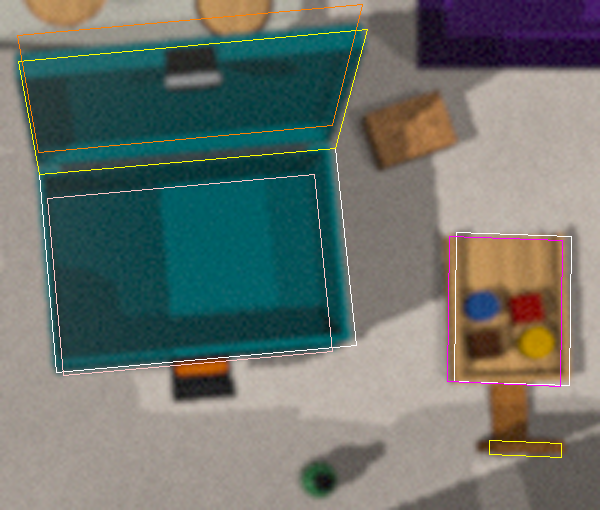

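View pics/ov2.png

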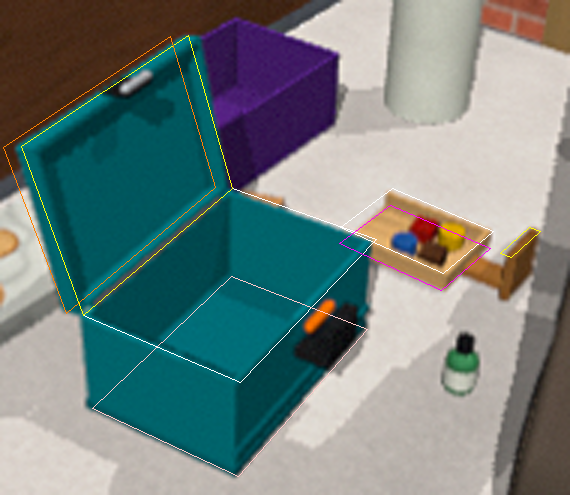

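The box fit matches well in both views. The tray's true yaw is about -0.05, with its handle near (423,-308). I'll move above the handle and close the jaws partway so the fingers clear the back wall.

```bash
cat > rel.py <<'E'
from h import *
def rel(*T):
    s=readout.state();p0=s["eef_pos"];R0=R.from_euler("xyz",s["tcp_rot"])
    for p,e in T:
        r=R.from_euler("xyz",e) if not isinstance(e,R) else e
        print("turn",np.round(np.degrees((R0.inv()*r).as_rotvec()),1),"shift",np.round(R0.inv().apply(np.array(p)-p0)/1000,4))
E
python3 -c "
from rel import *
rel(([423,-308,140],[np.pi,0,1.52]),([423,-308,23],[np.pi,0,1.52]))"
```

```text
turn [  0.    0.  -66.3] shift [ 0.2861 -0.1869  0.0746]
turn [  0.    0.  -66.3] shift [ 0.2861 -0.1869  0.1916]
```

Request:
{"api": "move_arm", "payload": {"plan": [[[0,0,-10],[0.057,-0.037,0.015],0.0],[[0,0,-20],[0.114,-0.075,0.03],0.0],[[0,0,-30],[0.171,-0.112,0.045],0.0],[[0,0,-40],[0.229,-0.15,0.06],0.0],[[0,0,-50],[0.286,-0.187,0.075],0.0]]}}

```text
t: 1.92
eef_pos: [402.3, -335.9, 147.5]
tcp_rot: [3.141, 0.0, 1.241]
ft_force: [0.8, -0.1, 0.3]
opening: 0.541
grip_force: 0.0
```

Request:
{"api": "move_arm", "payload": {"plan": [[[0,0,-10],[0,0,0],0.0],[[0,0,-16.3],[0,0,0],0.0],[[0,0,-16.3],[0,0,0],0.0]]}}

```text
t: 2.3
eef_pos: [401.5, -337.4, 147.7]
tcp_rot: [3.141, 0.0, 1.519]
ft_force: [0.6, 0.3, -0.4]
opening: 0.503
grip_force: 0.0
```

```bash
python3 -c "
from ov import *
from rel import rel
rel(([423,-308,23],[np.pi,0,1.52]))
t=eyes.read_camera('top');s=eyes.read_camera('side')
P=traypolys([542.8,-314,-.05])
a=overlay(t,(345,150,100,150),P,4);b=overlay(s,(270,90,100,150),P,4)
cv2.imwrite('pics/ov3.png',np.hstack([a,b]));st=readout.state();print(st['eef_pos'],st['tcp_rot'],st['t'],st['opening'],proj(t,st['eef_pos']))
"
```

```text
turn [ 0.  0. -0.] shift [0.0305 0.02   0.1247]
[ 401.28949152 -337.57249102  147.71879906] [3.14143616e+00 1.77687909e-04 1.51709235e+00] 2.4 0.5012427215481848 [[423.77816775 250.15466768]]
```

View pics/ov3.png

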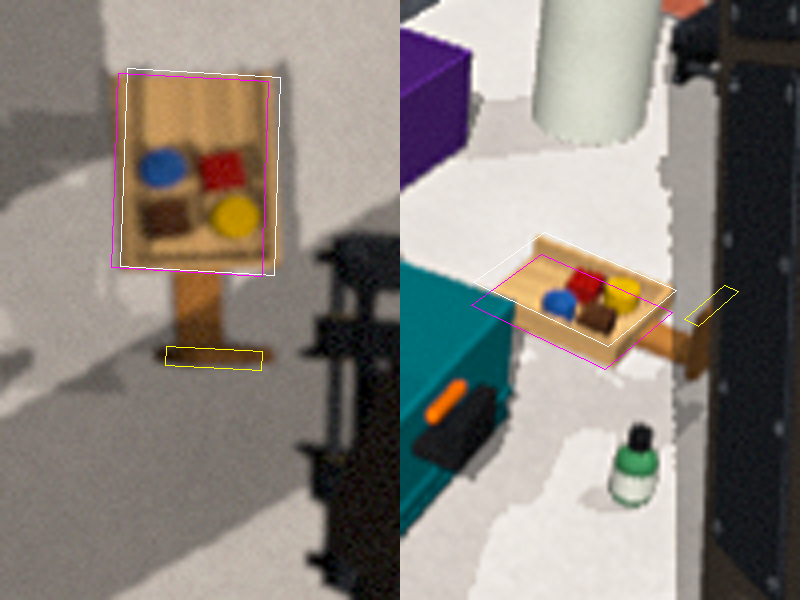

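The top view (left) shows the handle board at about (213,355) in the crop, almost square to the image, so the tray yaw is near 0 and the handle near (425,-308). The fingers are still right of it at about (340,380). I'll shift across, then descend.

Request:
{"api": "move_arm", "payload": {"plan": [[[0,0,-1.8],[0.03,0.022,0.04],0.0],[[0,0,-1.8],[0.031,0.023,0.06],0.0],[[0,0,-1.8],[0.031,0.023,0.09],0.0],[[0,0,-1.8],[0.031,0.023,0.11],0.0],[[0,0,-1.8],[0.031,0.023,0.124],0.0]]}}

```text
t: 3.02
eef_pos: [425.7, -307.8, 22.8]
tcp_rot: [-3.141, -0.0, 1.549]
ft_force: [-0.0, 0.0, -0.3]
opening: 0.497
grip_force: 0.0
```

Request:
{"api": "move_arm", "payload": {"plan": [[[0,0,0],[0,0,0],-0.4],[[0,0,0],[0,0,0],-0.7],[[0,0,0],[0,0,0],-1],[[0,0,0],[0,0,0],-1],[[0,0,0],[0,0,0],-1]]}}

```text
t: 3.65
eef_pos: [425.8, -307.6, 24.1]
tcp_rot: [3.141, 0.0, 1.551]
ft_force: [-2.6, 1.7, 6.2]
opening: 0.125
grip_force: 30.0
```

Request:
{"api": "move_arm", "payload": {"plan": [[[0,0,0],[0,0,-0.02],-1],[[0,0,0],[0,0,-0.05],-1],[[0,0,0],[0,0,-0.09],-1],[[0,0,0],[0,0,-0.13],-1],[[0,0,0],[0,0,-0.16],-1]]}}

```text
t: 4.28
eef_pos: [425.8, -307.5, 185.1]
tcp_rot: [3.141, 0.0, 1.551]
ft_force: [0.3, -0.4, -4.0]
opening: 0.125
grip_force: 30.0
```

```bash
python3 -c "
from rel import *
y=1.571
T=[]
rel(([420,-38,170],[np.pi,0,y]))
print(readout.state()['ft_force'],readout.state()['opening'])
R0=R.from_euler('xyz',[np.pi,0,y])
def tcp(lx,lz,th):
    r=R.from_euler('y',th,degrees=True)
    h=np.array([lx,-38,lz])-r.apply([185,0,-38])+r.apply([0,0,-19]); return h,r*R0
p0,_=tcp(605,151,0);print(p0)
for a in [(595,145,10),(580,140,20),(570,135,30),(560,130,40),(555,125,50),(550,122,58)]:
    h,r=tcp(*a);print(a,np.round(h),'rel',np.round(R0.inv().apply(h-p0)/1000,3))
"
```

```text
turn [ 0.   0.  -1.1] shift [ 0.2694 -0.011   0.015 ]
[ 0.34289638 -0.44641052 -3.9725275 ] 0.1247677674767505
[420. -38. 170.]
(595, 145, 10) [416. -38. 196.] rel [ 0.    -0.004 -0.026]
(580, 140, 20) [413. -38. 221.] rel [ 0.    -0.007 -0.051]
(570, 135, 30) [419. -38. 244.] rel [ 0.    -0.001 -0.074]
(560, 130, 40) [430. -38. 263.] rel [-0.     0.01  -0.093]
(555, 125, 50) [451. -38. 279.] rel [-0.     0.031 -0.109]
(550, 122, 58) [468. -38. 289.] rel [-0.     0.048 -0.119]
```

Request:
{"api": "move_arm", "payload": {"plan": [[[0,0,-0.5],[0.03,-0.002,0],-1],[[0,0,-1.1],[0.085,-0.004,0],-1],[[0,0,-1.1],[0.145,-0.008,0],-1],[[0,0,-1.1],[0.205,-0.011,0.005],-1],[[0,0,-1.1],[0.25,-0.011,0.01],-1]]}}

```text
t: 4.9
eef_pos: [418.9, -55.3, 173.5]
tcp_rot: [-3.141, -0.0, 1.571]
ft_force: [0.5, -0.2, -3.4]
opening: 0.128
grip_force: 30.0
```

Request:
{"api": "move_arm", "payload": {"plan": [[[0,0,0],[0.015,0,0.005],-1],[[0,0,0],[0.02,0,0.005],-1],[[0,0,0],[0.02,0,0.005],-1]]}}

```text
t: 5.28
eef_pos: [420.0, -38.1, 168.7]
tcp_rot: [3.141, 0.0, 1.57]
ft_force: [-1.5, -0.8, -3.6]
opening: 0.127
grip_force: 30.0
```

```bash
python3 -c "
from ov import *
st=readout.state();print(st['eef_pos'],st['tcp_rot'],st['t'],st['joints'])
t=eyes.read_camera('top');s=eyes.read_camera('side')
a=overlay(t,(200,80,200,200),[],2);b=overlay(s,(140,60,200,200),[],2)
cv2.imwrite('pics/v4.png',np.hstack([a,b]))
"
```

```text
[419.97300603 -38.09218335 168.66649469] [3.14148930e+00 2.19373301e-04 1.57018083e+00] 5.275 [-2.47248127e-01  2.70757701e-01  2.08733153e+00 -2.65712415e-04
  7.83349654e-01 -2.46444384e-01]
```

View pics/v4.png

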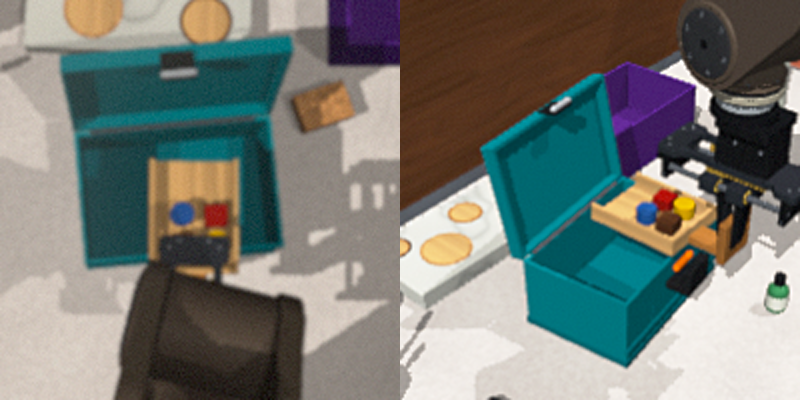

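The side view shows the tray level over the toolbox with all four blocks inside. Now I'll tilt it.

Request:
{"api": "move_arm", "payload": {"plan": [[[6,0,0],[0,-0.003,-0.016],-1],[[13,0,0],[0,-0.005,-0.034],-1],[[20,0,0],[0,-0.007,-0.051],-1],[[26,0,0],[0,-0.004,-0.065],-1],[[32,0,0],[0,0.001,-0.078],-1]]}}

```text
t: 6.0
eef_pos: [421.3, -38.4, 247.3]
tcp_rot: [-2.581, 0.0, 1.569]
ft_force: [0.6, -0.2, -4.1]
opening: 0.128
grip_force: 30.0
```

```bash
python3 -c "
from rel import *
y=np.pi/2
R0=R.from_euler('xyz',[np.pi,0,y])
for a in [(564,132,36),(560,130,40),(557,127,45),(555,125,50),(550,122,58)]:
    r=R.from_euler('y',a[2],degrees=True)
    h=np.array([a[0],-38,a[1]])-r.apply([185,0,-38])+r.apply([0,0,-19]); rel((h,r*R0))
s=readout.state();print(s['eef_pos'],s['tcp_rot'],s['ft_force'])
"
```

```text
turn [ 3.9 -0.1 -0.1] shift [ 0.0004 -0.0011 -0.0098]
turn [ 7.9 -0.1 -0.1] shift [ 0.0004 -0.0008 -0.0186]
turn [12.9 -0.1 -0.1] shift [ 0.0004  0.0028 -0.0301]
turn [17.9 -0.1 -0.1] shift [ 0.0005  0.008  -0.0424]
turn [25.9 -0.1 -0.1] shift [ 0.0005  0.0175 -0.0602]
[421.25568897 -38.40176041 247.25863303] [-2.58107836e+00  8.61626660e-05  1.56901608e+00] [ 0.58319214 -0.24551449 -4.08314898]
```

Request:
{"api": "move_arm", "payload": {"plan": [[[4,0,0],[0,-0.001,-0.01],-1],[[8,0,0],[0,-0.001,-0.019],-1],[[13,0,0],[0,0.003,-0.03],-1],[[18,0,0],[0,0.008,-0.042],-1],[[22,0,0],[0,0.012,-0.051],-1]]}}

```text
t: 6.62
eef_pos: [458.8, -38.5, 283.3]
tcp_rot: [-2.198, -0.0, 1.569]
ft_force: [-0.3, 0.3, -2.6]
opening: 0.119
grip_force: 30.0
```

Request:
{"api": "move_arm", "payload": {"plan": [[[4,0,0],[0,0.005,-0.009],-1],[[4,0,0],[0,0.005,-0.009],-1],[[4,0,0],[0,0.005,-0.009],-1],[[4,0,0],[0,0.005,-0.009],-1],[[4,0,0],[0,0.005,-0.009],-1]]}}

```text
t: 7.25
eef_pos: [467.9, -37.5, 285.2]
tcp_rot: [-2.131, 0.0, 1.57]
ft_force: [1.0, 0.3, -2.7]
opening: 0.122
grip_force: 30.0
```

```bash
python3 -c "
from ov import *
st=readout.state();print(st['eef_pos'],st['tcp_rot'],st['t'],st['ft_force'])
t=eyes.read_camera('top');s=eyes.read_camera('side')
a=overlay(t,(200,80,200,200),[],2);b=overlay(s,(140,60,200,200),[],2)
cv2.imwrite('pics/v5.png',np.hstack([a,b]))
"
```

```text
[467.94830874 -37.53160692 285.21161922] [-2.13068107e+00  1.58175902e-04  1.57045397e+00] 7.25 [ 1.0020196   0.31301367 -2.6612951 ]
```

View pics/v5.png

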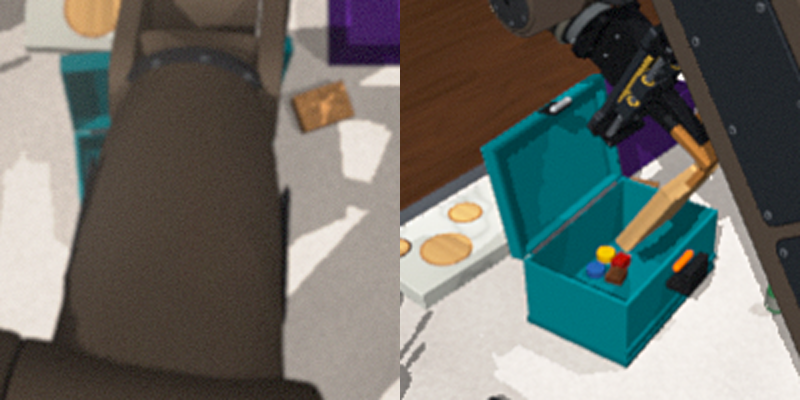

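All four blocks lie in the toolbox, around (605,262) in the side panel, and the tray is empty. I'll level the tray and take it back.

```bash
python3 -c "
from rel import *
R0=R.from_euler('xyz',[np.pi,0,np.pi/2]);a=np.array([468,-38,285.]);b=np.array([420,-38,205.])
for f in (1/6,2/6,3/6,4/6,5/6,1): rel((a+f*(b-a),R.from_euler('y',58*(1-f),degrees=True)*R0))
"
```

```text
turn [-9.6 -0.  -0. ] shift [-0.0005  0.0071  0.0139]
turn [-19.3  -0.   -0. ] shift [-0.0005  0.0141  0.0278]
turn [-29.  -0.  -0.] shift [-0.0005  0.0212  0.0416]
turn [-38.6   0.   -0. ] shift [-0.0005  0.0283  0.0555]
turn [-48.3   0.   -0. ] shift [-0.0005  0.0353  0.0693]
turn [-58.   0.  -0.] shift [-0.0005  0.0424  0.0832]
```

Request:
{"api": "move_arm", "payload": {"plan": [[[-9.6,0,0],[0,0.007,0.014],-1],[[-19.3,0,0],[0,0.014,0.028],-1],[[-29,0,0],[0,0.021,0.042],-1],[[-38.6,0,0],[0,0.028,0.055],-1],[[-48.3,0,0],[0,0.035,0.069],-1]]}}

```text
t: 7.98
eef_pos: [428.0, -37.4, 218.8]
tcp_rot: [-2.979, 0.001, 1.571]
ft_force: [0.0, 0.3, -3.2]
opening: 0.127
grip_force: 30.0
```

```bash
python3 -c "
from rel import *
rel(([420,-38,205],[np.pi,0,1.571]),([423,-308,205],[np.pi,0,1.571]),([423,-308,26],[np.pi,0,1.571]))
"
```

```text
turn [-9.3  0.  -0. ] shift [-0.0006 -0.0056  0.0149]
turn [-9.3  0.  -0. ] shift [-0.2706 -0.0026  0.0145]
turn [-9.3  0.  -0. ] shift [-0.2705  0.0264  0.1912]
```

Request:
{"api": "move_arm", "payload": {"plan": [[[-9.3,0,0],[-0.03,-0.005,0.015],-1],[[-9.3,0,0],[-0.085,-0.005,0.015],-1],[[-9.3,0,0],[-0.145,-0.004,0.015],-1],[[-9.3,0,0],[-0.2,-0.003,0.015],-1],[[-9.3,0,0],[-0.25,-0.003,0.015],-1]]}}

```text
t: 8.6
eef_pos: [422.0, -289.3, 204.5]
tcp_rot: [-3.134, -0.0, 1.57]
ft_force: [-0.0, -0.1, -2.9]
opening: 0.126
grip_force: 30.0
```

Request:
{"api": "move_arm", "payload": {"plan": [[[0,0,0],[-0.018,0,0.02],-1],[[0,0,0],[-0.02,0,0.06],-1],[[0,0,0],[-0.02,0,0.11],-1],[[0,0,0],[-0.02,0,0.15],-1],[[0,0,0],[-0.02,0,0.163],-1]]}}

```text
t: 9.22
eef_pos: [420.7, -306.8, 39.6]
tcp_rot: [-3.132, -0.002, 1.571]
ft_force: [0.2, -0.4, -2.0]
opening: 0.124
grip_force: 30.0
```

Request:
{"api": "move_arm", "payload": {"plan": [[[-0.5,0,0],[0,0,0.006],-1],[[-0.5,0,0],[0,0,0.01],-1],[[-0.5,0,0],[0,0,0.013],-1],[[-0.5,0,0],[0,0,0.015],-1],[[-0.5,0,0],[0,0,0.015],-1]]}}

```text
t: 9.85
eef_pos: [421.5, -307.6, 26.5]
tcp_rot: [3.14, 0.0, 1.571]
ft_force: [0.6, 0.1, -2.9]
opening: 0.124
grip_force: 30.0
```

Request:
{"api": "move_arm", "payload": {"plan": [[[0,0,0],[0,0,0.001],-1],[[0,0,0],[0,0,0.002],-1],[[0,0,0],[0,0,0.002],-0.9],[[0,0,0],[0,0,0.002],-0.6],[[0,0,0],[0,0,0.002],-0.2]]}}

```text
t: 10.48
eef_pos: [421.6, -307.6, 24.4]
tcp_rot: [3.139, 0.0, 1.571]
ft_force: [0.5, -0.7, -0.2]
opening: 0.254
grip_force: 0.0
```

Request:
{"api": "move_arm", "payload": {"plan": [[[0,0,0],[0,0,0],0.0],[[0,0,0],[0,0,0],0.0],[[0,0,0],[0,0,-0.03],0.0],[[0,0,0],[0,0,-0.08],0.0],[[0,0,0],[0,0,-0.14],0.0]]}}

```text
t: 11.1
eef_pos: [420.8, -307.2, 165.3]
tcp_rot: [3.141, -0.001, 1.571]
ft_force: [0.3, -0.9, -0.6]
opening: 0.502
grip_force: 0.0
```

```bash
python3 -c "
from ov import *
s=eyes.read_camera('side');st=readout.state();print(st['eef_pos'],st['tcp_rot'],st['joints'])
P=boxpolys([573.2,-35.8,.0974,1.8885])+traypolys([541,-308,0])
cv2.imwrite('pics/v6.png',overlay(s,(140,60,230,190),P,3))
q=[573.2,-35.8,.0974,1.8885]
for th in (1.8885,1.6,1.3,1.0,.7,.4,0): 
  q[3]=th;print(th,lid(150,0,21)(q),lid(135,0,21)(q))
"
```

```text
[ 422.82962062 -308.8957253   172.78082363] [3.13356661 0.00599124 1.57077685] [-7.57725651e-01  3.95245229e-01  1.86130645e+00  1.51632578e-03
  8.75093841e-01 -7.58696276e-01]
1.8885 [719.31114643 -21.52360017 246.43318381] [714.64756567 -21.9792748  232.18385487]
1.6 [678.07155445 -25.55308675 259.82285049] [677.63563754 -25.59567983 244.82924644]
1.3 [633.02499885 -29.95454861 260.65120321] [637.01846359 -29.56435046 246.19783043]
1.0 [589.74674585 -34.18323108 248.06699614] [597.81286793 -33.39509694 235.44493137]
0.7 [552.10271289 -37.86139856 223.19433902] [563.52096965 -36.74573009 213.53107371]
0.4 [523.45552932 -40.66049128 188.25503222] [537.20596189 -39.31694783 182.41375709]
0 [503.53177419 -42.60722499 131.5       ] [518.46067972 -41.14853392 131.5       ]
```

View pics/v6.png

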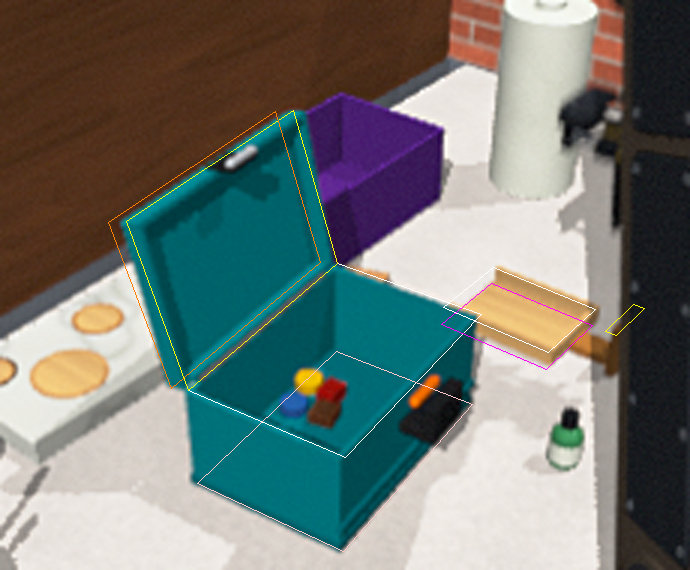

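The side view shows the tray upright and empty at (530,315), with the blocks at (315,390) well below the rim. The lid outline sits right of my model, so its angle is really about 1.77. I'll shut the fingers, then go up, over and behind the lid.

```bash
python3 -c "
from rel import *
y=1.668
rel(([423,-308,335],[np.pi,0,y]),([742,-22,335],[np.pi,0,y]))
"
```

```text
turn [ 0.4  0.4 -5.6] shift [-1.000e-04  1.500e-03 -1.622e-01]
turn [ 0.4  0.4 -5.6] shift [ 0.2859  0.3205 -0.1614]
```

Request:
{"api": "move_arm", "payload": {"plan": [[[0,0,-2],[0,0,-0.055],-0.5],[[0,0,-5.6],[0,0,-0.11],-1],[[0,0,-5.6],[0.02,0.022,-0.16],-1],[[0,0,-5.6],[0.055,0.062,-0.162],-1],[[0,0,-5.6],[0.09,0.102,-0.162],-1]]}}

```text
t: 11.78
eef_pos: [523.8, -216.6, 327.4]
tcp_rot: [3.138, 0.001, 1.667]
ft_force: [0.7, -0.8, 0.6]
opening: 0.035
grip_force: 0.0
```

```bash
python3 -c "
from rel import *
print(readout.state()['eef_pos'],readout.state()['tcp_rot']);y=1.668
rel(([742,-22,335],[np.pi,0,y]),([742,-22,238],[np.pi,0,y]))
"
```

```text
[ 523.8271861  -216.61850367  327.35611973] [3.13836184e+00 1.30225229e-03 1.66741133e+00]
turn [ 0.2  0.1 -0. ] shift [ 0.1727  0.236  -0.0071]
turn [ 0.2  0.1 -0. ] shift [0.1728 0.2356 0.0899]
```

Request:
{"api": "move_arm", "payload": {"plan": [[[0,0,0],[0.034,0.047,-0.005],-1],[[0,0,0],[0.069,0.094,-0.005],-1],[[0,0,0],[0.104,0.141,-0.005],-1],[[0,0,0],[0.139,0.189,-0.005],-1],[[0,0,0],[0.173,0.236,-0.005],-1]]}}

```text
t: 12.4
eef_pos: [742.1, -20.8, 331.6]
tcp_rot: [3.14, 0.0, 1.668]
ft_force: [0.9, -0.4, 0.1]
opening: 0.004
grip_force: 0.0
```

Request:
{"api": "move_arm", "payload": {"plan": [[[0,0,0],[0,0,0],-1],[[0,0,0],[0,0,0.03],-1],[[0,0,0],[0,0,0.06],-1]]}}

```text
t: 12.78
eef_pos: [740.5, -23.0, 271.2]
tcp_rot: [3.14, 0.001, 1.668]
ft_force: [1.2, -1.2, -0.4]
opening: 0.005
grip_force: 0.0
```

```bash
python3 -c "
from ov import *
from rel import rel
st=readout.state();print(st['eef_pos'],st['tcp_rot'],st['ft_force'],st['joints'])
s=eyes.read_camera('side');t=eyes.read_camera('top')
q=[573.2,-35.8,.0974,1.77]
im=np.hstack([overlay(s,(150,50,130,190),boxpolys(q),3),overlay(t,(230,60,130,190),boxpolys(q),3)])
cv2.imwrite('pics/v7.png',im)
y=1.668
for th in (1.77,1.7,1.6,1.5,1.4,1.3,1.2,1.1,1.,.9,.8,.7,.6,.5,.4,.3,.2,.15,.1,.05,0):
  q[3]=th;p=lid(135,0,21)(q)+12*np.array([np.cos(.097),np.sin(.097),0]);print(th,np.round(p));
"
```

```text
[740.49927202 -22.96259419 271.22394289] [3.13954444e+00 5.46867798e-04 1.66798143e+00] [ 1.21158836 -1.24728965 -0.36802521] [-1.20034538e-01  6.27660331e-01  1.15501605e+00 -9.47566044e-05
  1.35679834e+00 -2.17200178e-01]
1.77 [712. -22. 239.]
1.7 [703. -23. 242.]
1.6 [690. -24. 245.]
1.5 [676. -26. 247.]
1.4 [663. -27. 247.]
1.3 [649. -28. 246.]
1.2 [636. -30. 244.]
1.1 [622. -31. 240.]
1.0 [610. -32. 235.]
0.9 [598. -33. 229.]
0.8 [586. -35. 222.]
0.7 [575. -36. 214.]
0.6 [566. -37. 204.]
0.5 [557. -37. 194.]
0.4 [549. -38. 182.]
0.3 [543. -39. 170.]
0.2 [537. -39. 158.]
0.15 [535. -40. 151.]
0.1 [533. -40. 145.]
0.05 [532. -40. 138.]
0 [530. -40. 132.]
```

View pics/v7.png

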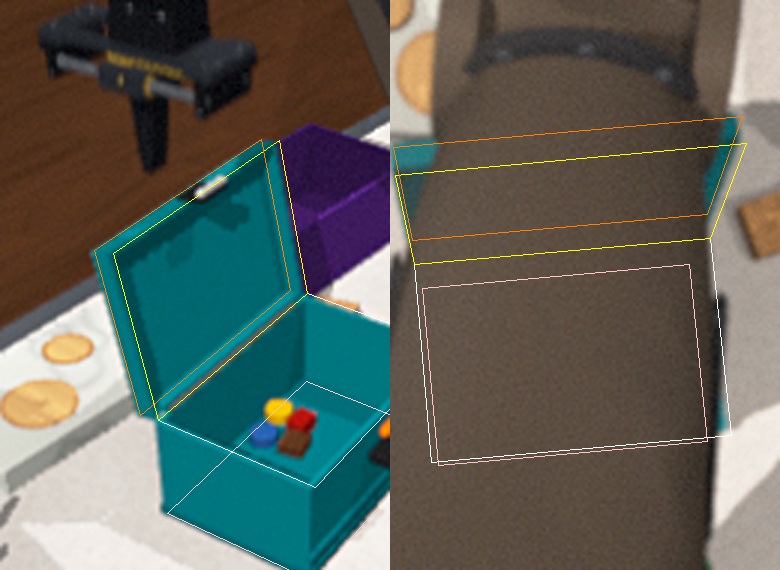

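The model with lid angle 1.77 matches both views, and the fingers are behind and above the lid edge (tip at (150,165)). I'll go down and swing the lid over.

Request:
{"api": "move_arm", "payload": {"plan": [[[0,0,0],[0,0,0.02],-1],[[0,0,0],[0,-0.006,0.033],-1],[[0,0,0],[0,-0.018,0.033],-1],[[0,0,0],[0,-0.03,0.032],-1],[[0,0,0],[0,-0.038,0.029],-1]]}}

```text
t: 13.5
eef_pos: [702.7, -26.2, 244.1]
tcp_rot: [3.138, 0.001, 1.668]
ft_force: [2.7, 0.9, -1.6]
opening: 0.007
grip_force: 1.1
```

Request:
{"api": "move_arm", "payload": {"plan": [[[0,0,0],[0,-0.009,-0.002],-1],[[0,0,0],[0,-0.019,-0.004],-1],[[0,0,0],[0,-0.029,-0.005],-1],[[0,0,0],[0,-0.039,-0.005],-1],[[0,0,0],[0,-0.049,-0.004],-1]]}}

```text
t: 14.12
eef_pos: [653.8, -30.9, 246.7]
tcp_rot: [3.14, 0.0, 1.668]
ft_force: [2.4, -0.4, 2.9]
opening: 0.003
grip_force: 1.3
```

Request:
{"api": "move_arm", "payload": {"plan": [[[0,0,0],[0,-0.015,0.002],-1],[[0,0,0],[0,-0.03,0.006],-1],[[0,0,0],[0,-0.043,0.011],-1],[[0,0,0],[0,-0.056,0.018],-1],[[0,0,0],[0,-0.068,0.025],-1]]}}

```text
t: 14.75
eef_pos: [585.7, -37.5, 221.2]
tcp_rot: [3.141, 0.0, 1.668]
ft_force: [2.0, 0.9, -0.2]
opening: 0.002
grip_force: 0.7
```

Request:
{"api": "move_arm", "payload": {"plan": [[[0,0,0],[0,-0.01,0.008],-1],[[0,0,0],[0,-0.019,0.016],-1],[[0,0,0],[0,-0.028,0.026],-1],[[0,0,0],[0,-0.035,0.036],-1],[[0,0,0],[0,-0.041,0.045],-1]]}}

```text
t: 15.38
eef_pos: [545.7, -41.5, 175.7]
tcp_rot: [3.14, 0.0, 1.668]
ft_force: [1.1, 0.5, 1.9]
opening: 0.006
grip_force: 0.5
```

Request:
{"api": "move_arm", "payload": {"plan": [[[0,0,0],[0,-0.003,0.006],-1],[[0,0,0],[0,-0.006,0.012],-1],[[0,0,0],[0,-0.008,0.017],-1],[[0,0,0],[0,-0.01,0.021],-1],[[0,0,0],[0,-0.011,0.024],-1]]}}

```text
t: 16.0
eef_pos: [535.3, -42.5, 152.3]
tcp_rot: [3.14, 0.0, 1.668]
ft_force: [-0.7, 1.0, 0.8]
opening: 0.006
grip_force: 0.4
```

Request:
{"api": "move_arm", "payload": {"plan": [[[0,0,0],[0,-0.001,0.002],-1],[[0,0,0],[0,-0.001,0.003],-1],[[0,0,0],[0,-0.002,0.004],-1],[[0,0,0],[0,-0.002,0.005],-1],[[0,0,0],[0,-0.002,0.006],-1]]}}

```text
t: 16.62
eef_pos: [533.1, -42.7, 146.4]
tcp_rot: [3.14, 0.0, 1.668]
ft_force: [-0.6, -0.0, 0.3]
opening: 0.009
grip_force: 0.4
```

Next come small pressing steps, about 1 mm per row, watching the force.

Request:
{"api": "move_arm", "payload": {"plan": [[[0,0,0],[0,0,0.001],-1],[[0,0,0],[0,0,0.002],-1],[[0,0,0],[0,0,0.003],-1],[[0,0,0],[0,0,0.004],-1],[[0,0,0],[0,0,0.005],-1]]}}

```text
t: 17.25
eef_pos: [532.7, -42.7, 141.8]
tcp_rot: [3.141, 0.0, 1.668]
ft_force: [-3.5, 0.0, 5.6]
opening: 0.004
grip_force: 2.9
```

Request:
{"api": "move_arm", "payload": {"plan": [[[0,0,0],[0,0,0.001],-1],[[0,0,0],[0,0,0.002],-1],[[0,0,0],[0,0,0.003],-1],[[0,0,0],[0,0,0.004],-1]]}}

```text
t: 17.75
eef_pos: [533.4, -42.7, 137.2]
tcp_rot: [3.14, 0.0, 1.668]
ft_force: [-0.1, 0.3, -0.2]
opening: 0.006
grip_force: 0.0
```

Request:
{"api": "move_arm", "payload": {"plan": [[[0,0,0],[0,0,0.001],-1],[[0,0,0],[0,0,0.002],-1],[[0,0,0],[0,0,0.003],-1],[[0,0,0],[0,0,0.004],-1]]}}

```text
t: 18.25
eef_pos: [533.3, -42.7, 133.4]
tcp_rot: [3.14, 0.0, 1.668]
ft_force: [-0.2, 0.3, 0.1]
opening: 0.004
grip_force: 0.0
```

Request:
{"api": "move_arm", "payload": {"plan": [[[0,0,0],[0,0,0.0007],-1],[[0,0,0],[0,0,0.0014],-1],[[0,0,0],[0,0,0.0014],-1]]}}

```text
t: 18.62
eef_pos: [533.3, -42.7, 132.0]
tcp_rot: [3.14, 0.0, 1.668]
ft_force: [-0.6, 0.6, -0.5]
opening: 0.003
grip_force: 0.0
```

Request:
{"api": "move_arm", "payload": {"plan": [[[0,0,0],[0,0,0.0005],-1],[[0,0,0],[0,0,0.001],-1],[[0,0,0],[0,0,0.001],-1]]}}

```text
t: 19.0
eef_pos: [533.3, -42.7, 131.7]
tcp_rot: [3.139, 0.0, 1.668]
ft_force: [-2.8, 0.3, 8.0]
opening: 0.005
grip_force: 4.0
```

Request:
{"api": "move_arm", "payload": {"plan": [[[0,0,0],[0,0,0.0005],-1],[[0,0,0],[0,0,0.001],-1],[[0,0,0],[0,0,0.001],-1]]}}

```text
t: 19.38
eef_pos: [533.4, -42.7, 131.6]
tcp_rot: [3.139, 0.001, 1.668]
ft_force: [-5.6, 0.7, 18.5]
opening: 0.004
grip_force: 9.3
```

Request:
{"api": "move_arm", "payload": {"plan": [[[0,0,0],[0,0,-0.01],-1],[[0,0,0],[0,0,-0.05],-1],[[0,0,0],[0,0,-0.11],-1],[[0,0,0],[0,0,-0.17],-1],[[0,0,0],[-0.05,0,-0.2],-1]]}}

```text
t: 20.0
eef_pos: [538.1, -91.2, 334.0]
tcp_rot: [3.135, 0.002, 1.672]
ft_force: [0.7, 0.5, -0.8]
opening: 0.009
grip_force: 0.0
```

Request:
{"api": "move_arm", "payload": {"plan": [[[0,0,0],[-0.06,0,0],-1],[[0,0,0],[-0.12,0,0],-1],[[0,0,0],[-0.18,0,0],-1],[[0,0,0],[-0.24,0,0],-1],[[0,0,0],[-0.3,0,0],-1]]}}

```text
t: 20.62
eef_pos: [566.8, -393.0, 330.3]
tcp_rot: [3.14, 0.0, 1.668]
ft_force: [1.0, 0.1, 0.3]
opening: 0.006
grip_force: 0.0
```

```bash
python3 -c "
from ov import *
s=eyes.read_camera('side');t=eyes.read_camera('top')
q=[573.2,-35.8,.0974,0];P=boxpolys(q)+traypolys([541,-308,0])
im=np.hstack([overlay(s,(205,90,130,190),P,3),overlay(t,(230,60,130,190),P,3)])
cv2.imwrite('pics/v8.png',im)
"
```

```text
(no output)
```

View pics/v8.png

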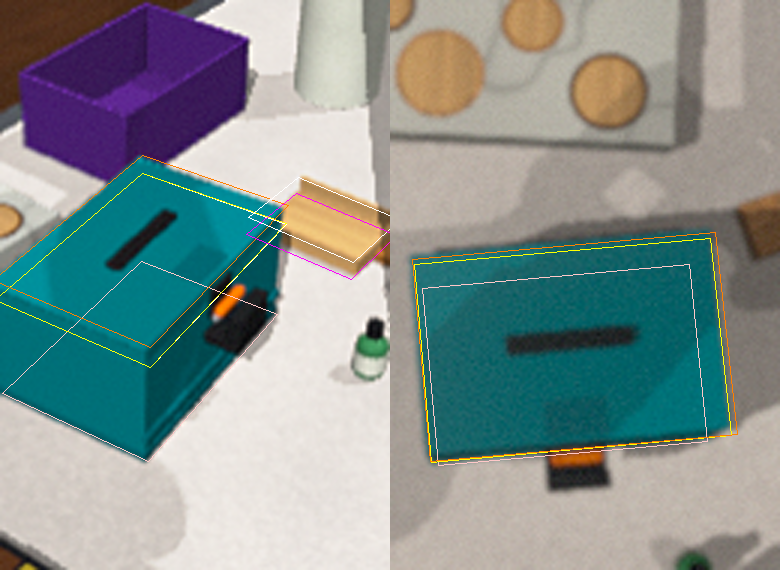

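The lid lies on the shut outline in both views, with the orange bolt at (230,300) back over its edge. Contact height matched the shut height (131.6 against 131.5), the tray is upright and the arm is clear. Handing in.

```bash
python3 -c "
from h import *
print(env.job_done())"
```

```text
the job is handed in; nothing more can be done
None
```

Job handed in at about 21 s: all four blocks are in the toolbox, the empty tray is upright on the table, the lid is pressed shut with the catch home (highest wrist-force reading about 19 N), and I saw no contact with the other items, though their final positions weren't checked one by one.

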